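Press a trim retainer behind the sill lip and hold it

ROBOT

A 6-joint arm with a two-finger parallel gripper is mounted at the origin on the work surface. World frame = base frame: x ahead of the robot, y to its left, z up, the work surface at z = 0. Lengths are in mm, angles in rad, forces in N, time in s.
With the tool pointing down it reaches from about 250 to 725 mm from the base axis. Payload 9.7 kg.
Tool frame: the origin (TCP) lies between the finger pads; the fingertips stand 22 mm ahead of it and the grasp point (between the pads) lies 3 mm ahead of it; z points along the fingers, y is the line along which they close (so a half turn about z gives the same grasp; the last joint's range is limited). The gripper opens to 85 mm and grips with 20 to 120 N. Pads are 22 mm wide; open, the fingers measure 114 mm over their backs; the gripper's body (76 mm by 85 mm) begins 54 mm behind the grasp point. The pads swing forward as they close: fully open they stand 13 mm farther back than shut.
Start: joints at [1.272, 0.087, 0.176, 1.66, 0, 1.571], TCP at [161.903, 525.628, 253.284] pointing down, gripper open.
Joint ranges: [-3.13, 3.13], [-0.85, 1.81], [-1.15, 1.24], [-2.2, 2.28], [-1.44, 1.52], [-3.14, 3.14]. Speed limits (rad/s): [2.22, 2.22, 2.57, 3.14, 3.14, 3.14].

INTERFACE

Orientations are given as a rotation vector (axis times angle).
In Python, from plant import manip, hand, solver, eyes gives the robot as it stands. The module is installed in compiled form; this text tells all that it offers. Calls block until the motion is done:
- manip.movep(position, orientation): joint-space move of the TCP to a pose.
- manip.move_straight(position, ori=None, rate=150, until_force=None): straight line of the TCP; ori=None keeps the orientation; rate is the mean speed in mm/s. With until_force (N) it stops when the force on the tool has changed by that much, and returns True; else False.
- manip.goto_joints(angles): joint-space move.
- hand.let_go() and hand.close(squeeze=None): open the fingers fully, or close them until they stop; squeeze is the grip in N (None keeps the last).
- manip.wait(seconds).
- solver.ik(position, orientation): joint angles nearest the present ones, or None.
- manip.read_state(): the state.
- eyes.snapshot(name): name is "scene" or "top" or "wrist"; returns the picture (384x512x3 uint8, red, green, blue); there is no depth.
- eyes.camera_info(name): a dict with "fx", "fy", "cx", "cy" (pixels), "k1" (the pictures are not rectified: a ray, as slopes to the right and down, at radius r is drawn at 1 + k1 r^2 times it, then the intrinsics apply), "cam_to_world" (4x4, takes a point from camera to world coordinates). Camera axes: x right, y down, z forward; pixel columns grow to the right and rows downward; lengths in mm; the calibration is good to about 2 mm. A picture is of the moment at which its call begins: read the wrist's pose just before it. camera_info takes no time and is no camera call; for the wrist camera it gives the pose at the moment of the call.
A pose or a line that the arm cannot do raises manip.IKError and nothing moves.
- manip.finish_job(): hands the job in; it is judged then, once.
The state is a dict: "time_s": time; "joint_positions": joint angles; "joint_velocities": joint speeds; "joint_torque": joint torques, N m; "position": TCP position; "tcp_rot": TCP orientation; "contact_force": force on the tool from outside, world axes, zero at the start; "moment": the same for the moment, N m; "width": finger opening in mm; "gripper_force": force on a finger pad.
Only numpy, scipy, OpenCV 4.12 (cv2) and the standard library are available. Lean on these libraries where they do the work, as an engineer would, in place of code of your own. Each camera call takes 0.05 s, during which the arm holds its last target. There are 200 camera calls.

TASK

Open the parts case's hinged lid all the way until it rests on its stop, and lift out the wide trim retainer, leaving the narrow one in its slot. Push it down behind the lip of the grey sill, into the empty middle pocket between the two fitted retainers, until its flange sits fully home on the lip, and keep holding it pressed home against the spring, without forcing it: the job ends with the gripper still holding it down, the lid open and the other things on the bench left alone.

Things in the scene. Friction and masses are not known exactly. Their poses are not given: they have to be found in the camera images.
- case: grey plastic parts case, 160 (x) x 190 (y) x 82 mm, walls and floor 5 mm, fixed. Origin: centre of underside; z up; lid hinge on its +x rim. Inside, two slots along y, at x = -30 and +25 mm, each between two ribs 20 mm high, 9 mm apart. One holds the wide retainer, the other the narrow one, upright, blade in the slot; which is in which varies
- lid (a joint): angle of the case lid about its hinge, rad: 0 shut, about 1.8 resting open on its stop. It opens upward and over towards case +x; let go below about 1.5 it falls shut, beyond that it falls open. Lid 160 x 190 x 8 mm, 0.2 kg
- lid_hinge (a point): point on the lid's hinge axis (which runs along case y), middle of the case's +x rim, level with the rim's top, 82 mm up
- lid_handle (a point): where to grip the lid's black knob: a round head 28 mm across and 16 mm thick (its middle is this point), standing 35 mm above the lid's top on a 12 mm stem. With the lid shut it lies 130 mm from the hinge axis towards case -x and 43 mm above it. It turns with the lid
- clip: the wide trim retainer, black plastic, about 50 g, loose. Blade 60 (y) x 6 (x) mm from z = 0 to 28 mm; flange 60 x 28 (x) mm from z = 28 to 34; grip tab 40 (y) x 14 (x) mm from z = 34 to 72. Origin: centre of the blade's lower edge; z up. A half turn about z makes no difference. Starts upright on the case floor, its y along case y
- spare: the narrow retainer: same profile and height, but blade and flange 34 mm and tab 24 mm along y. Stays in its slot in the case
- sill: 270 mm of car door sill in grey primer on timber blocks, fixed, 110 mm high. Origin: centre of underside on the bench; y along it, z up. A channel 9 mm wide runs along y at x = 0 behind the front lip (rear wall as high), its top 8 mm flared to 18 mm. Retainers like the wide one are fitted at y = +85 and -85 mm; the empty pocket between is 68 mm long, at y = 0
- pocket (a point): centre of the empty pocket's mouth, level with the top of the lip, 110 mm above the bench; axes as the sill's. A retainer that is home has its origin 28 mm below this point, its y axis along the sill and its flange on the lip
- spring (a joint): how far the steel spring bar in the bottom of the pocket is pressed down, m: 0 free (its top 20 mm below the lip top), 0.008 when the retainer's flange is home. It pushes up with 4.5 N at first touch and 11.7 N at 0.008, and lifts the retainer again if it is let go
- tape: roll of green masking tape, 84 mm across, 48 mm high, lying on the bench; origin at the centre of its underside
- gun: adhesive gun lying on the bench beyond the work, about 380 mm long in y, 42 mm high; origin at the underside near its middle
- can: filler can 84 mm across, 120 mm high; origin at the centre of its underside

How it is judged (in metres and radians):
On the way, in this order (a step that is already met when the one before it is completed fails the run):
1. the lid is open on its stop (value of joint lid above 1.72 rad), for 0.3 s.
2. the wide retainer is lifted clear of the case in the gripper (height (world z) of clip above 0.09 m and contact force between clip and the fingers above 1 N and contact force between clip and case below 0.1 N and value of joint lid above 1.7 rad), for 0.2 s.
At the end, for the whole second after the job is handed in: Held by the gripper, at rest, the wide retainer is in the middle pocket, flange within 2 mm of home, within 4 mm across, 6 mm along, 0.1 rad upright and in line; spring pressed over 6 mm; lid open on its stop (over 1.7 rad); narrow retainer still on the case floor (z of clip in the frame of pocket below -0.026 m and value of joint spring above 0.006 m and x of clip in the frame of pocket between -0.004 and 0.004 m and y of clip in the frame of pocket between -0.006 and 0.006 m and angle between the z axis of clip and the z axis of pocket, either way round below 0.1 rad and angle between the y axis of clip and the y axis of pocket, either way round below 0.1 rad and contact force between clip and the fingers above 2 N and linear speed of clip below 0.02 m/s and value of joint lid above 1.7 rad and z of spare in the frame of case below 0.015 m); the arm keeps its last pose, push and grip.
It fails at once if the narrow retainer was moved more than 25 mm (distance of spare from where it was at the start of the episode above 0.025 m).
It fails at once if the retainer was forced against the sill (over 80 N) (contact force between clip and sill above 80 N).
It fails at once if the tape, the gun or the can was moved more than 40 mm (distance of any of tape, gun, can from where it was at the start of the episode above 0.04 m).
It also fails if it takes over 58 s, if anything falls off the work surface, if the arm or the gripper's body presses on something with over 40 N, if the wrist force passes 120 N, or if a joint passes its speed limit or range.

## Working session

There is one attempt and no reset: what is moved stays moved. The work goes in short steps, each a Python script; the robot and the scene stay as the last script left them, time stands still between calls to the robot, and variables do not carry over. Pictures are saved under pics/ and viewed, at most 10 in all, crops included, and the job is handed in when it is done.

```bash
mkdir -p pics
python3 - <<'E'
from plant import manip, hand, solver, eyes
import cv2,numpy as np
for n in ("scene","top"):
    im=eyes.snapshot(n); c=eyes.camera_info(n)
    print(n,{k:(np.round(v,4).tolist()) for k,v in c.items()})
    cv2.imwrite(f"pics/{n}0_raw.png",im[:,:,::-1])
    cv2.imwrite(f"pics/{n}0.png",cv2.resize(im[:,:,::-1],(800,600),interpolation=cv2.INTER_CUBIC))
s=manip.read_state(); print(s['time_s'],s['position'],s['tcp_rot'],s['width'])
print(np.round(eyes.camera_info("wrist")["cam_to_world"],3))
E
```

```text
scene {'fx': 403.6262, 'fy': 403.6262, 'cx': 253.3262, 'cy': 192.265, 'k1': -0.1219, 'cam_to_world': [[-0.0851, 0.6421, -0.7619, 1344.0125], [0.9963, 0.0646, -0.0568, 53.7416], [0.0128, -0.7639, -0.6452, 753.5614], [0.0, 0.0, 0.0, 1.0]]}
top {'fx': 421.9112, 'fy': 421.9112, 'cx': 259.2741, 'cy': 189.7766, 'k1': 0.0253, 'cam_to_world': [[-0.149, -0.9686, 0.1992, 376.6824], [-0.9888, 0.1458, -0.0304, 7.9426], [0.0004, -0.2015, -0.9795, 1093.7045], [0.0, 0.0, 0.0, 1.0]]}
0.1 [161.85338956 525.45007498 252.65371605] [-4.67579139e-01 -3.10641527e+00  1.88441457e-03] 85.35294898639597
[[ 2.93000e-01  9.10000e-01  2.94000e-01  8.65880e+01]
 [ 9.56000e-01 -2.79000e-01 -9.10000e-02  5.48716e+02]
 [-1.00000e-03  3.07000e-01 -9.52000e-01  3.72685e+02]
 [ 0.00000e+00  0.00000e+00  0.00000e+00  1.00000e+00]]
```

View pics/scene0.png

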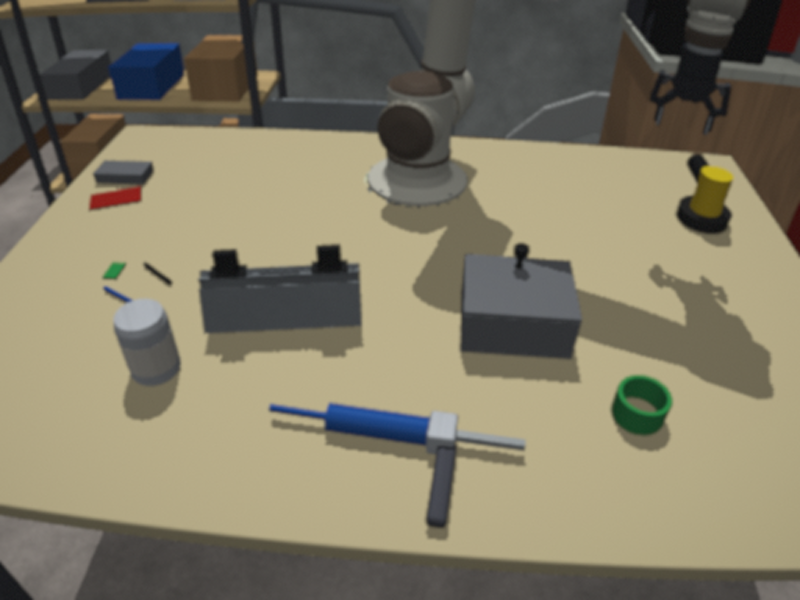

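View pics/top0.png

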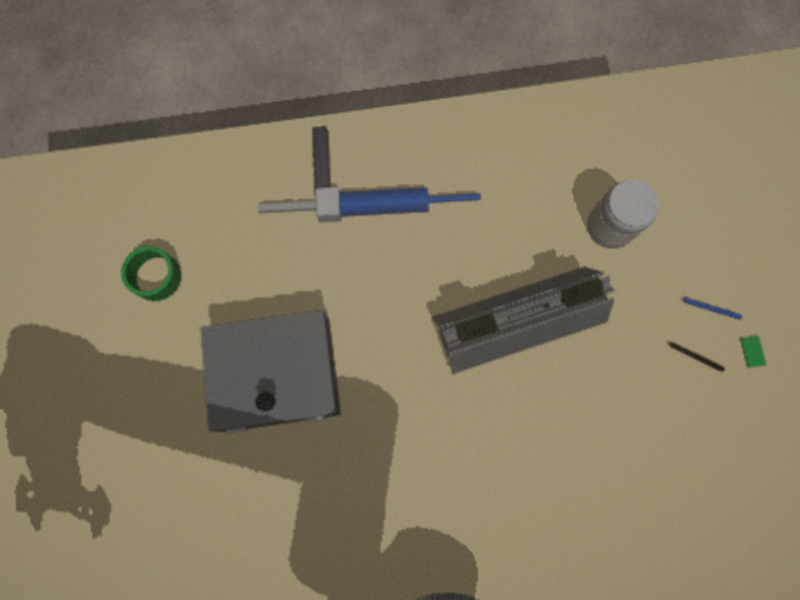

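The scene picture shows the case with its knob at about (521,250), and the sill at about (280,290). In the top picture the lid corners are at about (202,327), (324,312), (337,415) and (210,431), and the knob is at (265,400). The fitted tabs are at (477,327) and (583,291).

```bash
cat > h.py <<'E'
import numpy as np, cv2
from scipy.spatial.transform import Rotation as R
from plant import manip, hand, solver, eyes
def ray(c,u,v):
    K=np.array([[c["fx"],0,c["cx"]],[0,c["fy"],c["cy"]],[0,0,1.]])
    p=cv2.undistortPoints(np.array([[[float(u),float(v)]]]),K,np.array([c["k1"],0,0,0.]))[0,0]
    T=np.array(c["cam_to_world"]); d=T[:3,:3]@[p[0],p[1],1]; return T[:3,3],d/np.linalg.norm(d)
def atz(c,u,v,z):
    o,d=ray(c,u,v); return o+d*(z-o[2])/d[2]
def tri(*obs):
    A=0;b=0
    for c,u,v in obs:
        o,d=ray(c,u,v);P=np.eye(3)-np.outer(d,d);A=A+P;b=b+P@o
    x=np.linalg.solve(A,b)
    return x,[round(float(np.linalg.norm((np.eye(3)-np.outer(d,d))@(x-o))),1) for o,d in (ray(*q) for q in obs)]
def down(yaw,tilt=0):  # tool z down, tool y along world direction (yaw+90deg) ; 
    return (R.from_euler('z',yaw)*R.from_euler('x',np.pi)).as_rotvec()
E
python3 - <<'E'
from h import *
np.set_printoptions(precision=1,suppress=True)
t=eyes.camera_info("top");s=eyes.camera_info("scene");k=.64
print("lid",[atz(t,u*k,v*k,90)[:2] for u,v in [(202,327),(324,312),(337,415),(210,431)]])
print("knob",tri((t,265*k,400*k),(s,521*k,249*k)))
print("tabs",atz(t,477*k,327*k,154),atz(t,583*k,291*k,154))
print("tape,can",atz(t,148*k,272*k,48),atz(t,633*k,205*k,120), "gun",atz(t,370*k,202*k,40))
for p in ([380,150,330],[330,-150,330]):
    print(solver.ik(p,down(0)),solver.ik(p,down(np.pi)), solver.ik(p,down(np.pi/2)))
E
```

```text
lid [array([580. , 292.4]), array([575.3, 104.4]), array([416.9, 104.6]), array([422.1, 294.1])]
knob (array([451.9, 200.5, 131.2]), [0.0, 0.0])
tabs [ 508. -117.  154.] [ 537.4 -278.4  154. ]
tape,can [691.8 382.7  48. ] [ 665.2 -392.4  120. ] gun [760.1   9.4  40. ]
[ 0.4 -0.2  0.1  1.8  0.  -2.8] [ 0.4 -0.2  0.1  1.8  0.   0.4] [ 0.4 -0.2  0.1  1.8  0.   1.9]
[-0.4 -0.3 -0.   1.8  0.   2.7] [-0.4 -0.3 -0.   1.8  0.  -0.4] [-0.4 -0.3 -0.   1.8  0.   1.1]
```

Run:
```python
from h import *
manip.movep([450,200,230],down(np.pi-0.015))
s=manip.read_state();c=eyes.camera_info("wrist");im=eyes.snapshot("wrist")
np.save("c1.npy",c,allow_pickle=True)
print(s['time_s'],s['position'],{k:np.round(v,3).tolist() for k,v in c.items()})
cv2.imwrite("pics/w1.png",cv2.resize(im[:,:,::-1],(800,600),interpolation=cv2.INTER_CUBIC))
```

```text
1.7 [449.82759664 200.62545739 230.05424176] {'fx': 324.314, 'fy': 324.314, 'cx': 253.708, 'cy': 192.575, 'k1': 0.012, 'cam_to_world': [[0.013, 0.952, 0.307, 371.047], [1.0, -0.013, -0.004, 201.73], [0.0, 0.307, -0.952, 350.071], [0.0, 0.0, 0.0, 1.0]]}
```

View pics/w1.png

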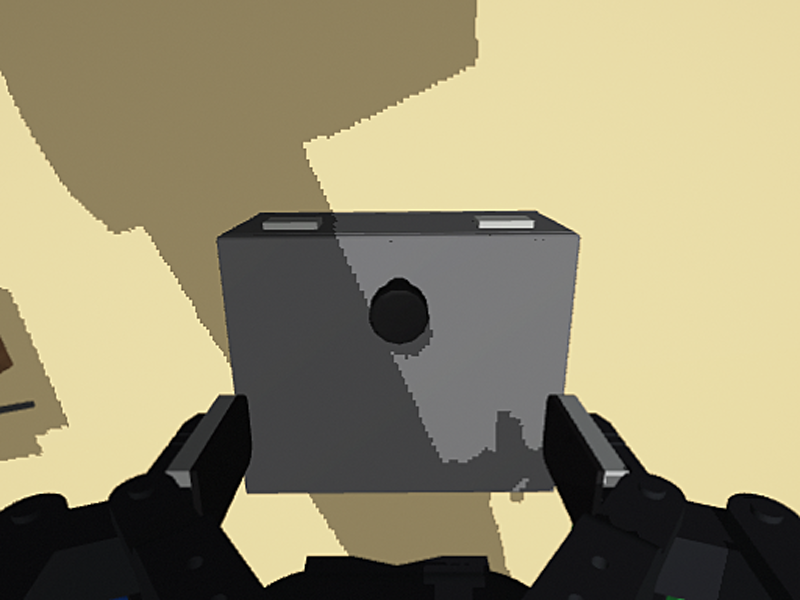

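The wrist picture shows the knob head centred at (399,314). The lid corners are at (218,236), (579,236), (555,490) and (246,492).

Run:
```python
from h import *
np.set_printoptions(precision=1,suppress=True)
c=np.load("c1.npy",allow_pickle=True).item();t=eyes.camera_info("top");s=eyes.camera_info("scene");k=.64
print([atz(c,u*k,v*k,90)[:2] for u,v in [(218,236),(579,236),(555,490),(246,492)]])
print(atz(c,399*k,314*k,130), tri((c,399*k,314*k),(t,265*k,400*k),(s,521*k,249*k)))
H=np.array([578.,82.])
for th in (0,.5,1,1.5,1.75):
    p=[H[0]-130*np.cos(th)+43*np.sin(th),200,H[1]+130*np.sin(th)+43*np.cos(th)+3]
    print(th,np.array(p),[None if (q:=solver.ik(p,(R.from_euler('y',tl)*R.from_rotvec(down(np.pi))).as_rotvec())) is None else q for tl in (0,.3,.6)])
```

```text
[array([418.6, 108.9]), array([421. , 295.5]), array([577.8, 296. ]), array([576.8, 107. ])]
[448.5 201.9 130. ] (array([450.3, 201.2, 129.4]), [1.7, 1.8, 0.7])
0 [448. 200. 128.] [array([ 0.4, -0.1, -0.2,  1.4,  0. ,  0.4]), array([0.4, 0.2, 0. , 1.7, 0.1, 0.3]), array([0.3, 0.5, 0.3, 1.9, 0.2, 0.3])]
0.5 [484.5 200.  185.1] [array([ 0.4,  0. , -0. ,  1.5,  0. ,  0.4]), array([0.3, 0.3, 0.2, 1.8, 0.1, 0.3]), array([0.3, 0.6, 0.5, 2.1, 0.2, 0.3])]
1 [543.9 200.  217.6] [array([0.4, 0.1, 0.2, 1.6, 0. , 0.4]), array([0.3, 0.4, 0.5, 1.9, 0.1, 0.3]), array([0.3, 0.8, 0.9, 2.3, 0.2, 0.2])]
1.5 [611.7 200.  217.7] [array([0.3, 0.3, 0.4, 1.6, 0. , 0.3]), array([0.3, 0.6, 0.8, 2. , 0.1, 0.3]), None]
1.75 [643.5 200.  205.3] [array([0.3, 0.4, 0.4, 1.6, 0. , 0.3]), array([0.3, 0.7, 0.9, 2. , 0.1, 0.3]), None]
```

Run:
```python
from h import *
np.set_printoptions(precision=1,suppress=True)
H=np.array([578.,82.]); yk=201.7
def pose(th):
    tl=0.3*th/1.75
    o=R.from_euler('y',tl)*R.from_rotvec(down(np.pi-0.01))
    p=np.array([H[0]-130*np.cos(th)+43*np.sin(th),yk,H[1]+130*np.sin(th)+43*np.cos(th)])
    return p-3*o.apply([0,0,1]),o.as_rotvec()
p,o=pose(0)
manip.move_straight(p+[0,0,40],o); manip.move_straight(p,o,rate=100,until_force=15)
hand.close(30); s=manip.read_state(); print(s['time_s'],s['width'],s['gripper_force'],s['contact_force'])
for th in np.linspace(0,1.76,12)[1:]:
    p,o=pose(th); manip.move_straight(p,o,rate=120)
    s=manip.read_state(); f=s['contact_force']; print(round(th,2),round(s['time_s'],1),f,round(s['width'],1))
    if np.linalg.norm(f)>45 or s['width']<15: print("stop");break
```

```text
3.4417 26.81312399513625 29.50928969308734 [-0.3 -3.   4.5]
0.16 3.8 [-3.1 -2.2 -1.3] 26.7
0.32 4.1 [-4.9 -2.4  1. ] 26.6
0.48 4.4 [-5.5 -3.5  2.8] 26.5
0.64 4.8 [-5.7 -4.7  4.8] 26.6
0.8 5.1 [-4.5 -5.7  5.5] 26.2
0.96 5.4 [-3.1 -6.6  6.7] 26.4
1.12 5.8 [-2.6 -7.8  7.9] 26.7
1.28 6.1 [-0.9 -7.3  6.5] 26.7
1.44 6.4 [-0.1 -8.2  5.5] 26.4
1.6 6.8 [ 1.5 -8.7  4.7] 26.4
1.76 7.1 [ 1.8 -8.5  3.5] 26.6
```

Run:
```python
from h import *
hand.let_go()
s=manip.read_state(); o=R.from_rotvec(s['tcp_rot']); manip.move_straight(s['position']-70*o.apply([0,0,1]),rate=250)
for i,p in enumerate(([450,240,250],[450,165,250])):
    manip.movep(p,down(np.pi-0.01))
    c=eyes.camera_info("wrist");im=eyes.snapshot("wrist");np.save(f"c{2+i}.npy",c,allow_pickle=True)
    cv2.imwrite(f"pics/w{2+i}.png",cv2.resize(im[:,:,::-1],(800,600),interpolation=cv2.INTER_CUBIC))
print(manip.read_state()['time_s'])
```

```text
Traceback (most recent call last):
plant.IKError: the arm cannot follow that straight line within its joint ranges
```

Run:
```python
from h import *
s=manip.read_state(); manip.move_straight(s['position']+[0,0,60],rate=250)
for i,p in enumerate(([450,240,250],[450,165,250])):
    manip.movep(p,down(np.pi-0.01))
    c=eyes.camera_info("wrist");im=eyes.snapshot("wrist");np.save(f"c{2+i}.npy",c,allow_pickle=True)
    cv2.imwrite(f"pics/w{2+i}.png",cv2.resize(im[:,:,::-1],(800,600),interpolation=cv2.INTER_CUBIC))
print(manip.read_state()['time_s'])
```

```text
Traceback (most recent call last):
plant.IKError: the arm cannot follow that straight line within its joint ranges
```

Run:
```python
from h import *
s=manip.read_state(); p=s['position']; o=down(np.pi-0.01)
print(p,s['width'],s['joint_positions'],solver.ik(p,o),solver.ik(p+[0,0,60],o))
for d in (20,60):
    try: manip.move_straight(p+[0,0,d],o,rate=120); print("ok",d)
    except manip.IKError as e: print(d,e)
```

```text
[645.53614864 201.82429345 204.47454366] 85.58152612487523 [0.27198627 0.75813343 0.93890486 2.04272215 0.07987529 0.27011266] [0.30301787 0.39118162 0.44394217 1.62355688 0.         0.31301787] [0.30301787 0.42306719 0.60369387 1.75142301 0.         0.31301787]
ok 20
ok 60
```

Run:
```python
from h import *
for i,p in enumerate(([450,240,250],[450,165,250])):
    manip.movep(p,down(np.pi-0.01))
    c=eyes.camera_info("wrist");im=eyes.snapshot("wrist");np.save(f"c{2+i}.npy",c,allow_pickle=True)
    cv2.imwrite(f"pics/w{2+i}.png",cv2.resize(im[:,:,::-1],(800,600),interpolation=cv2.INTER_CUBIC))
print(manip.read_state()['time_s'])
```

```text
10.1833
```

View pics/w2.png

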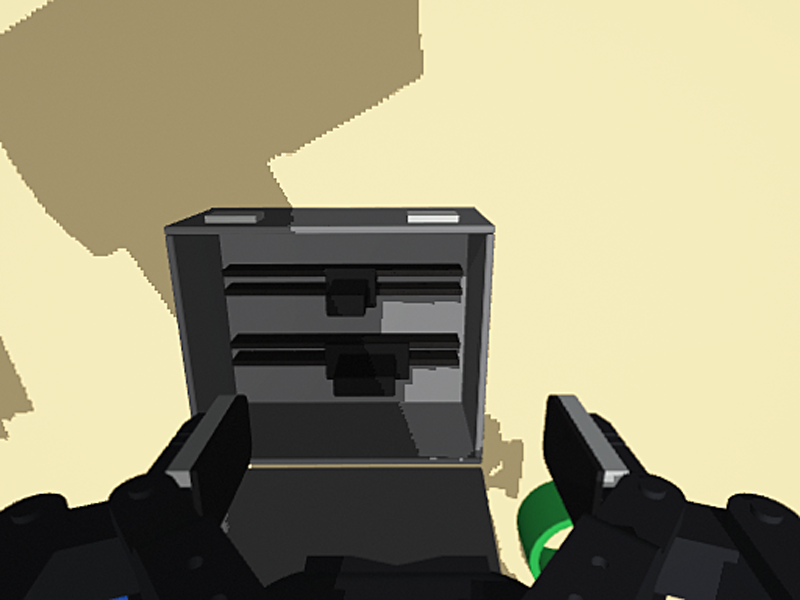

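View pics/w3.png

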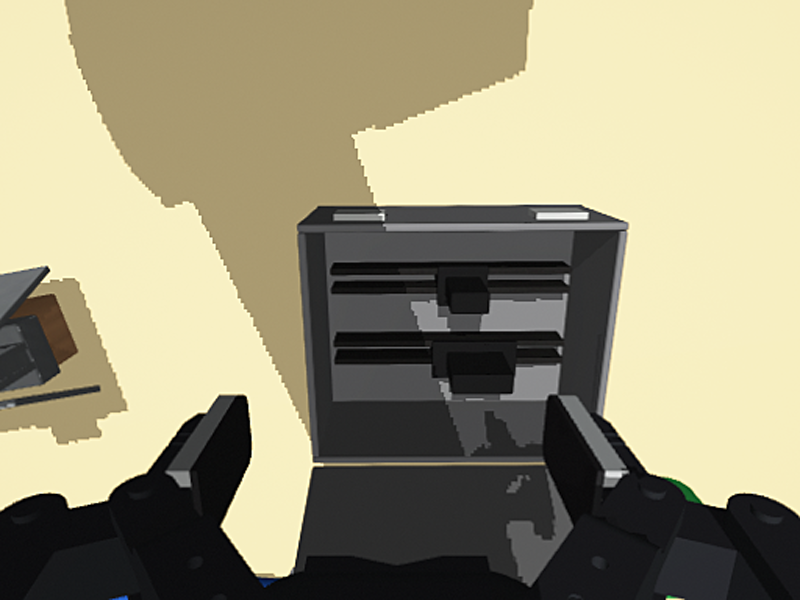

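Both views show the lid open and the wide retainer in the far slot. Its tab top is at about (365,386) in the first and (481,383) in the second. The narrow one is in the near slot. I'll enlarge both tab tops.

Run:
```python
import cv2,numpy as np
a=cv2.imread("pics/w2.png")[330:410,300:420];b=cv2.imread("pics/w3.png")[330:410,420:540]
m=np.hstack([cv2.resize(x,None,fx=3.3,fy=5,interpolation=cv2.INTER_CUBIC) for x in(a,b)])
m=np.clip((m/255.)**.5*255*1.3,0,255).astype(np.uint8)
cv2.imwrite("pics/tab.png",m);print(m.shape)
```

```text
(400, 792, 3)
```

View pics/tab.png

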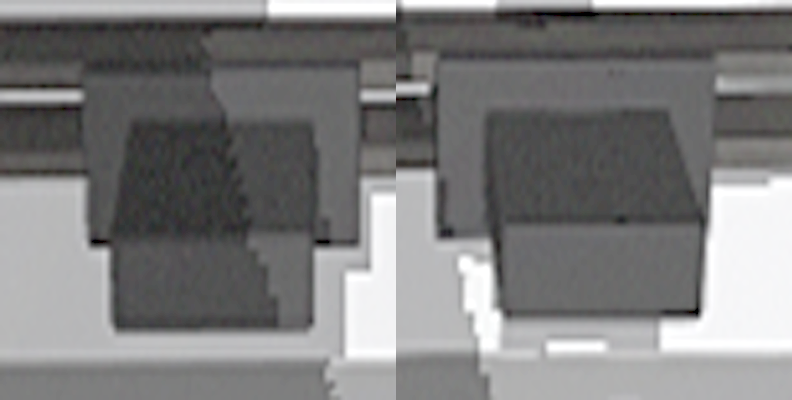

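The enlarged crops give the tab-top corners as (113,237), (314,235), (313,328), (115,330) and (501,223), (703,220), (702,315), (503,317).

Run:
```python
from h import *
np.set_printoptions(precision=1,suppress=True)
c2,c3=[np.load(f"c{i}.npy",allow_pickle=True).item() for i in (2,3)]; k=.64
A=[(113,237),(314,235),(313,328),(115,330)];B=[(501,223),(703,220),(702,315),(503,317)]
P=[]
for a,b in zip(A,B):
    x,e=tri((c2,(300+a[0]/3.3)*k,(330+a[1]/5)*k),(c3,(420+(b[0]-396)/3.3)*k,(330+b[1]/5)*k)); P.append(x); print(x,e)
print(np.mean(P,0))
# case rim corners
for c,q in((c2,[(166,227),(494,227)]),(c3,[(299,228),(627,224)])): print([atz(c,u*k,v*k,82) for u,v in q])
```

```text
[519.7 199.1  71.8] [0.3, 0.3]
[519.5 238.7  72.2] [0.3, 0.3]
[531.2 238.4  75.7] [0.2, 0.2]
[531.3 199.4  75.3] [0.2, 0.2]
[525.4 218.9  73.7]
[array([419.5, 109.3,  82. ]), array([421. , 295.9,  82. ])]
[array([421. , 108.8,  82. ]), array([421. , 295.3,  82. ])]
```

Run:
```python
from h import *
np.set_printoptions(precision=2,suppress=True)
o=down(np.pi-0.005)
manip.movep([524,219,150],o)
print(manip.move_straight([524,219,67],o,rate=100,until_force=12))
s=manip.read_state(); print(s['position'],s['contact_force'])
hand.close(60); s=manip.read_state(); print(s['width'],s['gripper_force'],s['contact_force'])
manip.move_straight([524,219,215],o,rate=120); manip.wait(.3)
s=manip.read_state(); print(s['time_s'],s['width'],s['gripper_force'],s['contact_force'],s['position'])
# sill survey, from left-near side
o=down(np.pi+0.18)
for i,p in enumerate(([470,-130,260],[470,-260,260])):
    manip.movep(p,o)
    c=eyes.camera_info("wrist");im=eyes.snapshot("wrist");np.save(f"c{4+i}.npy",c,allow_pickle=True)
    cv2.imwrite(f"pics/w{4+i}.png",cv2.resize(im[:,:,::-1],(800,600),interpolation=cv2.INTER_CUBIC))
s=manip.read_state(); print(s['time_s'],s['width'],s['position'])
```

```text
False
[524.39 219.1   67.81] [0.18 0.04 0.18]
39.195895689950056 60.558414459228516 [0.06 0.11 3.4 ]
13.9417 39.228753879725474 60.22647500038147 [ 0.52  0.07 -0.7 ] [523.9  218.96 214.71]
15.9583 38.94506495623996 [ 470.3  -259.38  259.75]
```

View pics/w4.png

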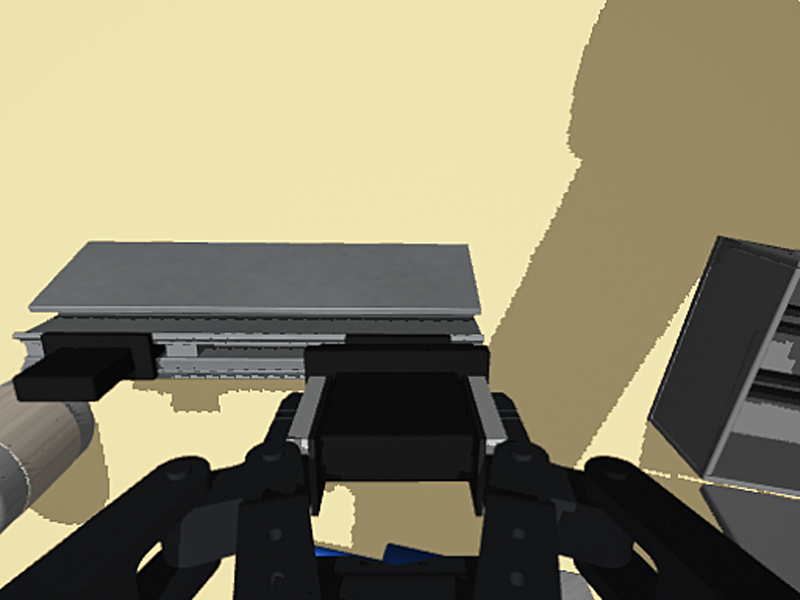

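View pics/w5.png

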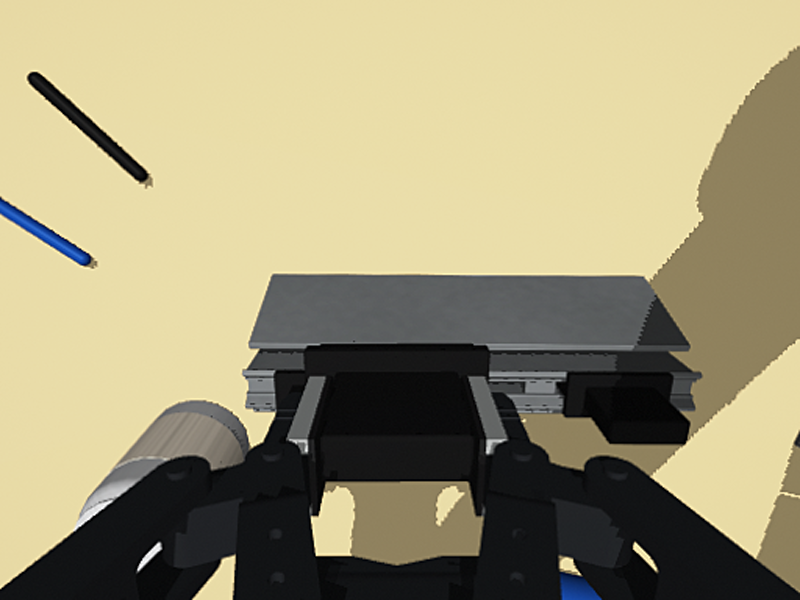

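The two views show the retainer held square. The sill runs parallel to the image rows, and the held part hides one half of it in each. I'll look again from farther forward, so that the channel lies above the held part in the picture.

Run:
```python
from h import *
o=down(np.pi+0.18); out=[]
for i,p in enumerate(([570,-165,260],[560,-235,260])):
    manip.movep(p,o)
    c=eyes.camera_info("wrist");im=eyes.snapshot("wrist");np.save(f"c{6+i}.npy",c,allow_pickle=True)
    out.append(cv2.resize(im[:,:,::-1],(1024,768),interpolation=cv2.INTER_CUBIC)); cv2.imwrite(f"pics/raw{6+i}.png",im[:,:,::-1])
# project nominal sill ends to choose the crop
print(manip.read_state()['time_s'])
m=np.vstack([x[150:450,112:912] for x in out]); cv2.imwrite("pics/w67.png",m)
```

```text
17.05
```

View pics/w67.png

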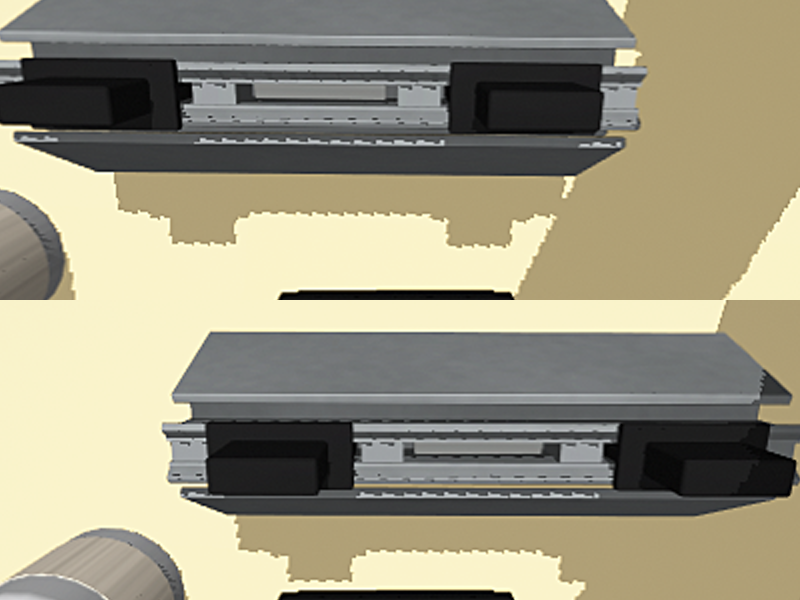

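The two strips show the fitted flanges' inner corners. In the upper strip they are at (178,62), (449,64), (180,130) and (449,131). In the lower strip they are at (354,423), (617,423), (354,490) and (617,488). The pocket's end blocks are at x = 238 and 398 in the upper strip and 404 and 560 in the lower.

```bash
python3 - <<'E'
from h import *
np.set_printoptions(precision=2,suppress=True)
c6,c7=[np.load(f"c{i}.npy",allow_pickle=True).item() for i in (6,7)]; t=eyes.camera_info("top")
U=lambda x,y:((x+112)/2-.25,(y+150)/2-.25); L=lambda x,y:U(x,y-300)
A=[(178,62),(449,64),(180,130),(449,131)];B=[(354,423),(617,423),(354,490),(617,488)]
P=[];P6=[];P7=[]
for a,b in zip(A,B):
    x,e=tri((c6,*U(*a)),(c7,*L(*b)));P.append(x);P6.append(atz(c6,*U(*a),116));P7.append(atz(c7,*L(*b),116));print(x,e,P6[-1],P7[-1])
for Q in (P,P6,P7):
    Q=np.array(Q); v=(Q[1]+Q[3]-Q[0]-Q[2])/2; print("centre",Q.mean(0),"gap",np.linalg.norm(v[:2]),"yaw",np.arctan2(-v[0],v[1]))
# block edges, unknown z: triangulate
for a,b in (((238,92),(404,451)),((398,92),(560,451))): print("block",tri((c6,*U(*a)),(c7,*L(*b))))
E
python3 - <<'E'
import cv2,numpy as np
a=cv2.imread("pics/raw6.png")[98:146,130:300];b=cv2.imread("pics/raw7.png")[128:176,215:385]
E
```

```text
[ 522.45 -260.99  110.04] [0.2, 0.2] [ 522.02 -259.19  116.  ] [ 521.32 -260.72  116.  ]
[ 503.19 -153.79  109.93] [0.2, 0.2] [ 503.15 -154.35  116.  ] [ 502.51 -155.93  116.  ]
[ 548.75 -256.31  115.89] [0.1, 0.1] [ 548.58 -256.25  116.  ] [ 548.87 -256.33  116.  ]
[ 528.48 -149.02  117.68] [0.2, 0.2] [ 528.9  -148.86  116.  ] [ 528.58 -148.34  116.  ]
centre [ 525.72 -205.03  113.39] gap 109.05473002335927 yaw 0.18224582030466088
centre [ 525.67 -204.66  116.  ] gap 107.84969629903728 yaw 0.1796929980957759
centre [ 525.32 -205.33  116.  ] gap 108.17000778396891 yaw 0.1817015266006845
block (array([ 531.39, -238.02,  101.36]), [0.2, 0.2])
block (array([ 519.06, -171.9 ,  102.79]), [0.4, 0.4])
```

Run:
```python
from h import *
np.set_printoptions(precision=2,suppress=True)
o=down(np.pi+0.181); x,y=525.4,-205
def show(m):
    s=manip.read_state(); print(m,round(s['time_s'],2),s['position'],s['contact_force'],s['moment'],round(s['width'],2))
manip.movep([x,y,200],o); manip.wait(.3); show("above")
hit=manip.move_straight([x,y,156],o,rate=40,until_force=12); show(hit)
if not hit:
    hit=manip.move_straight([x,y,143],o,rate=15,until_force=24); show(hit)
    manip.wait(.5); show("rest")
```

```text
above 17.75 [ 526.14 -205.36  200.87] [-0.11  0.41  0.  ] [-0.03  0.03 -0.01] 39.21
False 19.0 [ 525.52 -205.05  156.33] [ 0.22  0.44 -1.01] [-0.01 -0.05  0.  ] 38.63
False 20.02 [ 525.62 -205.03  145.17] [-4.48  1.71 15.7 ] [0.54 1.1  0.01] 39.11
rest 20.52 [ 525.63 -205.03  145.18] [-4.83  1.82 15.15] [ 0.54  1.14 -0.04] 38.98
```

Run:
```python
from h import *
np.set_printoptions(precision=2,suppress=True)
o=down(np.pi+0.181); x,y=525.4,-205
for z in (142,141):
    hit=manip.move_straight([x,y,z],o,rate=10,until_force=20); manip.wait(.4)
    s=manip.read_state(); print(z,hit,round(s['time_s'],2),s['position'],s['contact_force'],s['moment'],round(s['width'],2))
    if s['contact_force'][2]>26: break
im=eyes.snapshot("wrist");sc=eyes.snapshot("scene")
a=cv2.resize(im[130:384,100:412,::-1],(400,326),interpolation=cv2.INTER_CUBIC)
b=cv2.resize(sc[130:230,110:240,::-1],(400,326),interpolation=cv2.INTER_CUBIC)
c=cv2.resize(sc[110:240,280:400,::-1],(400,326),interpolation=cv2.INTER_CUBIC)
m=np.zeros((600,800,3),np.uint8); m[:300,:400]=cv2.resize(a,(400,300)); m[:300,400:]=cv2.resize(c,(400,300)); m[300:]=cv2.resize(sc[140:215,110:260,::-1],(800,300),interpolation=cv2.INTER_CUBIC)
cv2.imwrite("pics/end.png",m)
```

```text
142 False 21.17 [ 525.65 -205.02  145.07] [-6.08  3.15 21.57] [ 0.8   1.65 -0.01] 38.7
141 False 21.82 [ 525.68 -205.02  145.02] [-9.03  3.03 28.88] [ 1.03  2.16 -0.03] 39.28
```

View pics/end.png

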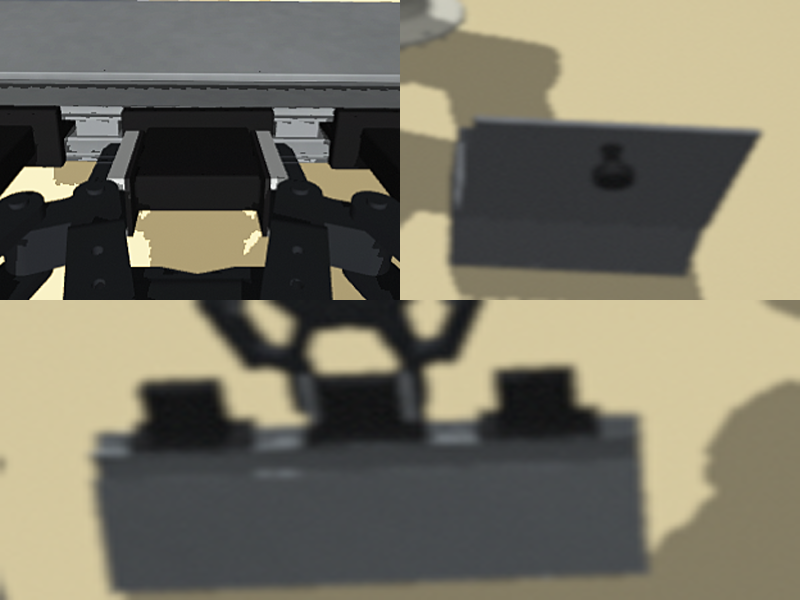

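The picture shows the flange level with its two fitted neighbours (tab at about (360,405), neighbours at (185,415) and (538,400)), with the lid open. The tool height stays at 145 mm while the force rises, so the flange is home at the predicted height.

```bash
python3 -c "
from plant import manip
print(manip.finish_job())"
```

```text
the job is handed in; nothing more can be done
None
```

I handed the job in at about 22 s on the robot's clock with the lid open, the wide retainer held pressed home in the middle pocket at about 29 N, and the narrow one not touched; the interface returned no verdict.

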